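Dry-fit the last two bars of a half-dovetailed strainer

TASK

Finish the dry fit of the small canvas strainer in the assembly tray: lay the loose end rail and the narrower crossbar into their half-dovetail laps in the three-sided frame, each the right way round, so that both are fully home, lying flat on the tray floor with their tops flush with the frame. Let go of both bars and leave the other things on the bench where they are.

Things in the scene. Friction and masses are not known exactly. Their poses are not given: they have to be found in the camera images.
- tray: Fixed grey board tray 240 x 262 mm, floor 12 mm above the bench, fences 18 mm high. In it, immovable, a three-sided frame of pale bars 40 mm wide, tops 36 mm above the bench: stiles along y at x = +-60 to +-100 mm, a rail at y = -110 to -70 mm. The +y end (facing the robot at yaw 1.57) is open: two corner stops beyond y = 111.5 mm leave a 100 mm gap. Origin: bench level, middle of the frame.
- rail_seat (a point): Where the end rail's origin belongs: on the tray floor, 90 mm from the tray's origin along +y, axes parallel to the tray's and to the seated rail's own. At each side, a lap 12 mm deep is cut from above in the stile's end, shaped like the rail's tongue with 1.5 mm clearance all round.
- crossbar_seat (a point): Where the crossbar's origin belongs: on the tray floor over the tray's origin, axes parallel to the tray's and to the seated crossbar's own. At each side a notch 12 mm deep in the stile, shaped like the crossbar's tongue with 1.5 mm clearance. Fingers have 55 mm of free floor beside it in y (cleats 10 mm high at x = +-54, y = +-45 mm).
- rail: Loose end rail, pale wood, 95 g, 198 x 40 x 24 mm (x, y, z), right side up. Middle 117 mm full thickness; at each end a tongue 40.5 mm long, upper 11.5 mm only. Tongue edges: +y straight (y = 20), -y slanting from y = -10 at the shoulder to -20 mm at the tip. Fits only with the straight side to the frame's open end; turned round it will not go down. Origin: centre of the underside.
- crossbar: Loose crossbar, the narrower bar, 75 g, 198 x 30 x 24 mm (x, y, z), right side up. Middle 117 mm full thickness; at each end a tongue 40.5 mm long, upper 11.5 mm only. Tongue edges: +y straight (y = 15), -y slanting from y = -5 at the shoulder to -15 mm at the tip. Fits only with the straight side to the frame's open end; turned round it will not go down. Origin: centre of the underside.
- jar: Bystander: glass jar with a steel lid, 68 mm across, 95 mm high, standing to the left of the tray. Origin under its centre.
- bowl: Bystander: white bowl, 110 mm across, 50 mm high, to the left of the tray. Origin under its centre.
- hammer: Bystander: hammer, 260 mm long, lying beyond the loose bars. Origin on the bench near its middle, handle along its x.
- sanding_block: Bystander: cork sanding block, 65 x 115 mm, 35 mm high, beyond the loose bars. Origin under its centre.
There are look-alikes about, which are no part of the job. What is shaped like the crossbar but red is not meant. What is shaped like the rail but pink is not meant.

How it is judged:
At the end, for the whole second after the job is handed in: The end rail and the crossbar both lie at rest in their laps: each origin within 4 mm sideways of its seat and less than 2.5 mm above the tray floor, lengthwise axis within 0.04 rad of the seat's, tilted less than 0.03 rad, and released (horizontal distance between rail and rail_seat below 0.004 m and z of rail in the frame of rail_seat below 0.0025 m and angle between the x axis of rail and the x axis of rail_seat, either way round below 0.04 rad and angle between each of rail, crossbar's own z axis and vertical below 0.03 rad and horizontal distance between crossbar and crossbar_seat below 0.004 m and z of crossbar in the frame of crossbar_seat below 0.0025 m and angle between the x axis of crossbar and the x axis of crossbar_seat, either way round below 0.04 rad and linear speed of each of rail, crossbar below 0.02 m/s); the robot touches nothing.
It fails at once if a bystander (jar, bowl, hammer or sanding block) is shifted by more than 20 mm (distance of any of jar, bowl, hammer, sanding_block from where it was at the start of the episode above 0.02 m).
It also fails if it takes over 64 s, if anything falls off the work surface, if the arm or the gripper's body presses on something with over 40 N, if the wrist force passes 120 N, or if a joint passes its speed limit or range.

ROBOT

A 6-joint arm with a two-finger parallel gripper is mounted at the origin on the work surface. World frame = base frame: x ahead of the robot, y to its left, z up, the work surface at z = 0. Lengths are in m, angles in rad, forces in N, time in s.
With the tool pointing down it reaches from about 0.35 to 0.775 m from the base axis. Payload 5.5 kg.
Tool frame: the origin (TCP) lies on the mounting face of the last link; the fingertips stand env.nose_length ahead of it and the grasp point (between the pads) lies 155 mm ahead of it (env.nose_length is the distance from the TCP to the fingertips, in m); z points along the fingers, y is the direction in which the jaws open and shut (so a half turn about z gives the same grasp; the last joint's range is limited). The gripper opens to 85 mm and grips with 20 to 120 N. Pads are 22 mm wide; open, the fingers measure 114 mm over their backs; the gripper's body (76 mm by 85 mm) begins 54 mm behind the grasp point. The pads swing forward as they close: fully open they stand 13 mm farther back than shut.
Start: joints at [-1.438, 0.313, 0.046, 1.304, 0, 1.431], TCP at [0.155, -0.554, 0.405] pointing down, gripper open.
Joint ranges: [-2.76, 2.76], [-0.86, 1.69], [-1.03, 1.26], [-2.2, 2.34], [-1.47, 1.5], [-3.14, 3.14]. Speed limits (rad/s): [2.57, 2.57, 3.14, 3.14, 3.14, 3.14].

INTERFACE

Orientations are given as a unit quaternion [x, y, z, w].
In Python, from cell import env gives the robot as it stands.
- The arm moves only by the shell command python3 -m handwheel 'ROWS' [FORCE]. ROWS is JSON, a list of rows, each a list of 7 numbers: the closure, from -1 (fully open) to 1 (shut), then the shift along the world's x, y, z in mm, then the turn, a rotation vector about the world's x, y, z in rad. In form: [[hand, tx, ty, tz, ax, ay, az], ...]. A call has exactly 8 rows; each row is the pose to reach, as a shift and turn from the pose measured when the call began; what a row does not reach only later rows make up. A row lasts 1/12 s, in which the tool goes at most 41.7 mm and 7.16 degrees, less where a joint would pass 70% of its speed; a pose out of reach is approached as far as the arm can. A call with a gripper value outside its range is refused whole. The fingers move at their own pace and stop on an object; FORCE is the grip in N (left out, the last holds). Time passes only in rows, so rows that repeat a pose let the fingers close, or fill a call up. It gives the time, the measured TCP pose, the force and the opening at its end, in the units of the state.
- env.get_obs(): the state, without advancing time (a new reading comes with each control period).
- env.get_image(name): name is "side" or "top" or "wrist"; returns the picture (400x640x3 uint8, blue, green, red); there is no depth.
- env.calibration(name): a dict with "intrinsics" (3x3 intrinsics, pixels), "position" and "rotation" of the camera in the world. Camera axes: x right, y down, z forward; pixel columns grow to the right and rows downward; lengths in m; the calibration is good to about 2 mm. A picture is of the moment at which its call begins: read the wrist's pose just before it. calibration takes no time and is no camera call; for the wrist camera it gives the pose at the moment of the call.
- env.hand_in(): hands the job in, once; it reports no verdict.
Trained networks look in the newest picture that a camera, given by its name, has taken for a name from the list of things; names that differ only in an ending like _2 or _b are one class to them, and where a whole thing is asked for, a point or a joint stands for the part that bears it (a point fixed in the world has none). Each returns a list of dicts, best first, with "confidence" (0 to 1); they miss things now and then, are a little off and sometimes report something else, mostly with a low value. They report only what shows in the picture. A call takes as long as a camera call. They do not tell look-alikes from the thing itself.
- env.look_for(query, camera): "xyz" ([x, y, z] in m, in world coordinates, good to about 4 mm: the middle of the surface that is visible of it).
- env.masks_of(query, camera): "pixels" (400x640 bool, what is visible of it).
- env.spot_point(query, camera): "xyz" ([x, y, z] in m, in world coordinates, good to about 4 mm: a listed point, or the origin of a listed thing).
The state is a dict: "t": time; "joint_positions": joint angles; "qvel": joint speeds; "joint_torque": joint torques, N m; "ee_pos": TCP position; "ee_rot": TCP orientation; "wrist_force": force on the tool from outside, world axes, zero at the start; "wrist_torque": the same for the moment, N m; "finger_gap": finger opening in m.
Only numpy, scipy, OpenCV 4.12 (cv2) and the standard library are available. Lean on these libraries where they do the work, as an engineer would, in place of code of your own. Each camera call takes 0.05 s, during which the arm holds its last target.

## Working session

There is one attempt and no reset: what is moved stays moved. The work goes in short steps, Python scripts to look and compute and a shell command to move; the robot and the scene stay as the last step left them, time stands still between calls to the robot, and variables do not carry over. Pictures are saved under pics/ and viewed, and the job is handed in when it is done.

```bash
ls; mkdir -p pics; python3 - <<'E'
from cell import env
import cv2
o=env.get_obs();print(o,env.nose_length)
for n in("top","side","wrist"):
    cv2.imwrite(f"pics/{n}0.png",env.get_image(n))
    c=env.calibration(n);print(n,c)
for q in("tray","rail","crossbar","rail_seat","crossbar_seat","jar","bowl","hammer","sanding_block"):
    for r in env.spot_point(q,"top"):print(q,r)
E
```

```text
pics
{'t': 0.0, 'joint_positions': array([-1.43759914e+00,  3.13981294e-01,  4.49490352e-02,  1.30358383e+00,
       -3.92960513e-06,  1.43121617e+00]), 'qvel': array([ 0.00065068, -0.0010729 , -0.00105457,  0.00078461,  0.00014267,
        0.0016392 ]), 'joint_torque': array([ 2.59586750e-04, -4.80629575e+01,  2.98531634e+01,  1.95407082e-02,
       -1.57505142e-04,  9.40271093e-06]), 'ee_pos': array([ 0.15488267, -0.55353342,  0.4038072 ]), 'ee_rot': array([ 9.90713064e-01,  1.35966160e-01,  9.39081168e-07, -9.09884678e-04]), 'wrist_force': array([-0.58004283,  0.0344837 , -0.18243122]), 'wrist_torque': array([0.05807385, 0.02848089, 0.00519901]), 'finger_gap': 0.08568301399266394} 0.1734
top {'intrinsics': array([[402.80398595,   0.        , 314.88665956],
       [  0.        , 402.80398595, 201.94951167],
       [  0.        ,   0.        ,   1.        ]]), 'position': array([0.47271161, 0.07631634, 1.23868776]), 'rotation': array([-0.70632442,  0.70726904, -0.01143162,  0.02730638])}
side {'intrinsics': array([[361.0320933 ,   0.        , 320.46683192],
       [  0.        , 361
[... 816 characters left out ...]
.84}
crossbar {'xyz': [0.4844, -0.3861, -0.0017], 'confidence': 0.79}
crossbar {'xyz': [0.3403, -0.0876, 0.0033], 'confidence': 0.68}
rail_seat {'xyz': [0.4681, 0.2295, 0.0115], 'confidence': 0.76}
rail_seat {'xyz': [0.5803, -0.1458, 0.0037], 'confidence': 0.22}
crossbar_seat {'xyz': [0.5538, 0.2094, 0.0104], 'confidence': 0.83}
jar {'xyz': [0.4084, 0.5547, 0.0008], 'confidence': 0.96}
bowl {'xyz': [0.5835, 0.5235, 0.0012], 'confidence': 0.8}
bowl {'xyz': [0.7012, -0.3521, -0.005], 'confidence': 0.72}
hammer {'xyz': [0.7678, -0.0866, 0.0001], 'confidence': 0.81}
hammer {'xyz': [0.5534, 0.2097, -0.0002], 'confidence': 0.36}
sanding_block {'xyz': [0.7036, -0.3554, -0.0006], 'confidence': 0.64}
```

View pics/top0.png

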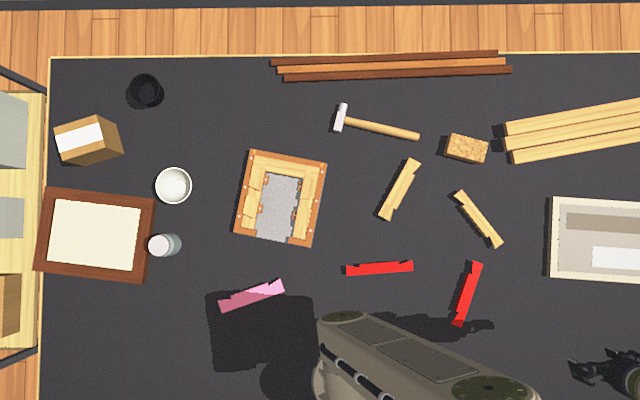

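View pics/side0.png

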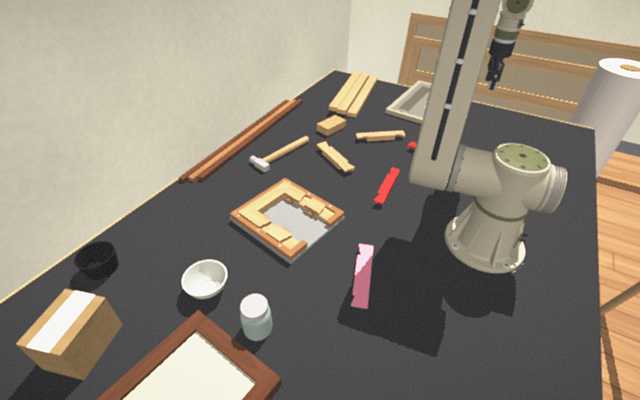

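View pics/wrist0.png

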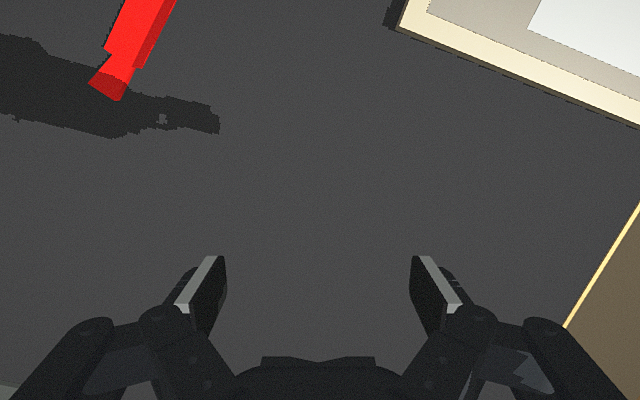

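```bash
python3 - <<'E'
import cv2,numpy as np
im=cv2.imread("pics/top0.png")
a=cv2.resize(im[140:260,220:340],(480,480),interpolation=cv2.INTER_CUBIC)
b=cv2.resize(im[145:265,365:515],None,fx=4,fy=4,interpolation=cv2.INTER_CUBIC)
cv2.imwrite("pics/ca.png",a);cv2.imwrite("pics/cb.png",b)
E
```

```text
(no output)
```

View pics/ca.png

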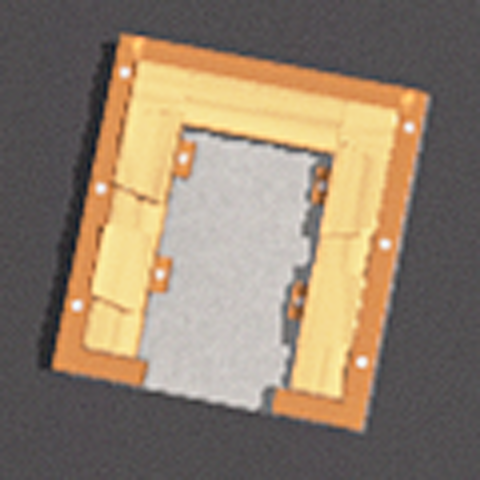

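View pics/cb.png

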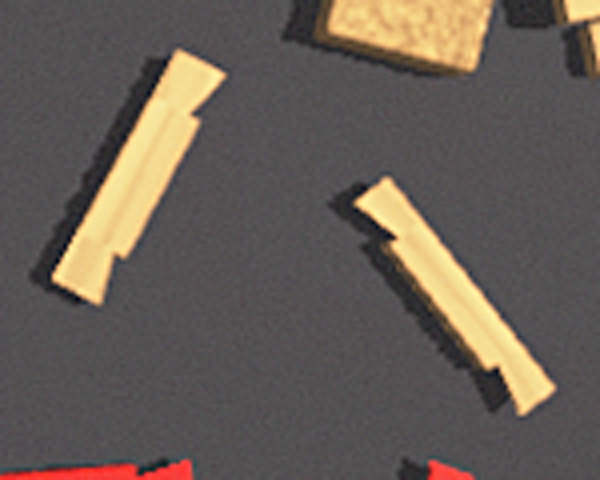

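```bash
cat > h.py <<'E'
import cv2,numpy as np
from scipy.optimize import minimize
from scipy.spatial.transform import Rotation as R
def proj(P,c):
    P=np.asarray(P,float); pc=R.from_quat(c["rotation"]).inv().apply(P-c["position"])
    u=pc@np.asarray(c["intrinsics"]).T
    return u[:,:2]/u[:,2:]
def prism(poly,z0,z1): return np.array([[x,y,z] for z in(z0,z1) for x,y in poly])
def bar(w,n):  # half width, slant start
    t=[(58.5,-n),(99,-w),(99,w),(58.5,w)]
    return [p/1000 for p in (prism([(-58.5,-w),(58.5,-w),(58.5,w),(-58.5,w)],0,24),prism(t,12.5,24),prism([(-x,y) for x,y in t],12.5,24))]
PARTS={"rail":bar(20,10),"crossbar":bar(15,5)}
def place(P,x,y,z,yaw): return R.from_euler('z',yaw).apply(P)+[x,y,z]
def sil(name,p,z,c,shape,S=4,off=(0,0)):
    m=np.zeros((shape[0]*S,shape[1]*S),np.uint8)
    for P in PARTS[name]:
        q=(proj(place(P,p[0],p[1],z,p[2]),c)-off+0.5)*S-0.5
        cv2.fillConvexPoly(m,cv2.convexHull(np.round(q*16).astype(np.int32)),255,shift=4)
    return cv2.resize(m,(shape[1],shape[0]),interpolation=cv2.INTER_AREA)/255.
def wood(im,vmin=95):
    h=cv2.cvtColor(im,cv2.COLOR_BGR2HSV)
    return ((h[...,0]>10)&(h[...,0]<30)&(h[...,1]>50)&(h[...,2]>vmin)).astype(np.uint8)
def fit(name,im,c,p0,z=0.,mask=None):
    m=wood(im) if mask is None else mask.astype(np.uint8)
    uv=proj([[p0[0],p0[1],z+.024]],c)[0].round().astype(int)
    # component nearest
    n,l,st,ce=cv2.connectedComponentsWithStats(m)
    k=1+np.argmin(np.where(st[1:,4]>150,np.hypot(*(ce[1:]-uv).T),1e9)); m=(l==k).astype(float)
    x,y,w,h,_=st[k]; a=(max(0,x-20),max(0,y-20)); b=(min(640,x+w+20),min(400,y+h+20))
    mm=m[a[1]:b[1],a[0]:b[0]]
    f=lambda p:np.abs(sil(name,p,z,c,mm.shape,off=a)-mm).sum()/mm.sum()
    best=None
    for s in(.02,.006):
        r=minimize(f,p0 if best is None else best.x,method='Nelder-Mead',options=dict(initial_simplex=np.array([p0 if best is None else best.x]*4)+np.vstack([[0,0,0],np.diag([s,s,5*s])]),xatol=1e-5,fatol=1e-5))
        best=r
    return best.x,best.fun,st[k]
E
python3 - <<'E'
from cell import env
from h import *
im=cv2.imread("pics/top0.png");c=env.calibration("top")
for n,p in(("rail",(.581,-.149,-.515)),("crossbar",(.484,-.386,-2.443))):
    x,f,s=fit(n,im,c,p);print(n,x.round(4),np.degrees(x[2]).round(1),f,s)
c=env.calibration("wrist");o=env.get_obs();T=R.from_quat(o["ee_rot"])
print("cam in tool",T.inv().apply(c["position"]-o["ee_pos"]),(T.inv()*R.from_quat(c["rotation"])).as_matrix().round(3))
E
```

```text
rail [ 0.5787 -0.1521 -0.5072] -29.1 0.05620496061672532 [378 157  44  65 936]
crossbar [ 0.4896 -0.3865 -2.4878] -142.5 0.09318589054420723 [453 189  51  60 766]
cam in tool [0.07929482 0.00068383 0.03055503] [[ 0.    -0.951 -0.309]
 [ 1.    -0.     0.   ]
 [-0.    -0.309  0.951]]
```

```bash
python3 -m handwheel '[[-1,26,25,0,0,0,0.12],[-1,53,50,0,0,0,0.24],[-1,80,75,0,0,0,0.36],[-1,106,100,0,0,0,0.48],[-1,132,125,0,0,0,0.6],[-1,159,150,0,0,0,0.72],[-1,185,175,0,0,0,0.84],[-1,212,200,0,0,0,0.96]]'
python3 -m handwheel '[[-1,26,25,0,0,0,0.12],[-1,53,50,0,0,0,0.24],[-1,80,75,0,0,0,0.36],[-1,106,100,0,0,0,0.48],[-1,132,125,0,0,0,0.6],[-1,159,150,0,0,0,0.72],[-1,185,175,0,0,0,0.84],[-1,212,200,0,0,0,0.96]]'
```

```text
t: 1.27
ee_pos: [0.3678, -0.3523, 0.405]
ee_rot: [0.814, 0.58, 0.0, 0.0]
wrist_force: [0.0, -1.4, -0.7]
finger_gap: 0.0854
t: 1.93
ee_pos: [0.5808, -0.1507, 0.4052]
ee_rot: [0.452, 0.892, 0.0, 0.001]
wrist_force: [0.6, -0.4, 0.5]
finger_gap: 0.0852
```

```bash
python3 -m handwheel '[[-1,0,0,-14,0,0,0.11],[-1,-1,-1,-28,0,0,0.22],[-1,-2,-1,-42,0,0,0.33],[-1,-2,-1,-55,0,0,0.43],[-1,-2,-1,-55,0,0,0.43],[-1,-2,-1,-55,0,0,0.43],[-1,-2,-1,-55,0,0,0.43],[-1,-2,-1,-55,0,0,0.43]]'
cat > look.py <<'E'
import sys
from cell import env
from h import *
n,name,x,y,yaw,z=sys.argv[1],sys.argv[2],*map(float,sys.argv[3:7])
o=env.get_obs();c=env.calibration("wrist");im=env.get_image("wrist");cv2.imwrite(f"pics/{n}.png",im)
p,f,s=fit(name,im,c,(x,y,yaw),z)
q=o["ee_rot"];psi=2*np.arctan2(q[1],q[0])
print("t",o["t"],"pose",p.round(4),"err",round(f,3),s,"tcp",o["ee_pos"].round(4),"psi",round(psi,4),"gap",o["finger_gap"],"F",o["wrist_force"].round(1))
v=im.copy()
m=(sil(name,p,z,c,(400,640))>.5).astype(np.uint8)
cv2.drawContours(v,cv2.findContours(m,cv2.RETR_EXTERNAL,cv2.CHAIN_APPROX_NONE)[0],-1,(255,0,0),1)
cv2.imwrite(f"pics/{n}f.png",v)
E
python3 look.py w1 rail .5787 -.1521 -.507 0
```

```text
t: 2.6
ee_pos: [0.5792, -0.152, 0.3514]
ee_rot: [0.252, 0.968, 0.0, 0.001]
wrist_force: [-0.9, -0.3, 1.4]
finger_gap: 0.0851
t 2.6 pose [ 0.5771 -0.1514 -0.5062] err 0.037 [ 294   64   47  204 8324] tcp [ 0.5792 -0.152   0.3514] psi 2.6326 gap 0.08510252010482074 F [-0.9 -0.3  1.4]
```

View pics/w1f.png

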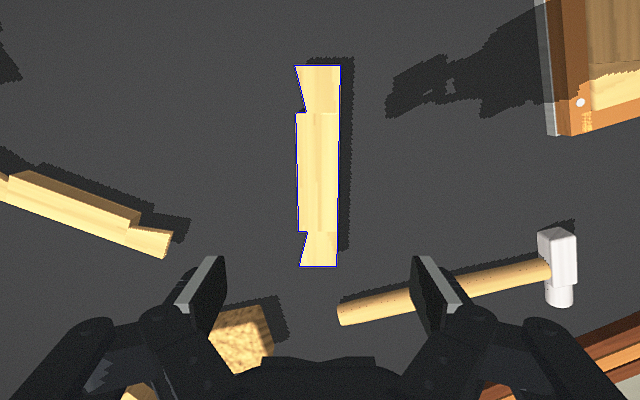

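```bash
python3 -m handwheel '[[-1,-1,0,-38,0,0,0.003],[-1,-2,1,-76,0,0,0.003],[-1,-2,1,-114,0,0,0.003],[-1,-2,1,-145,0,0,0.003],[-1,-2,1,-165,0,0,0.003],[-1,-2,1,-174,0,0,0.003],[-1,-2,1,-174,0,0,0.003],[-1,-2,1,-174,0,0,0.003]]' 40
python3 -m handwheel '[[0.2,0,0,0,0,0,0],[0.6,0,0,0,0,0,0],[1,0,0,0,0,0,0],[1,0,0,0,0,0,0],[1,0,0,0,0,0,0],[1,0,0,0,0,0,0],[1,0,0,0,0,0,0],[1,0,0,0,0,0,0]]' 40
```

```text
t: 3.32
ee_pos: [0.5777, -0.1513, 0.1783]
ee_rot: [0.25, 0.968, 0.0, 0.002]
wrist_force: [-0.3, -0.3, 0.7]
finger_gap: 0.0853
t: 3.98
ee_pos: [0.5783, -0.1516, 0.1799]
ee_rot: [0.25, 0.968, -0.0, 0.003]
wrist_force: [-1.1, -0.5, 6.2]
finger_gap: 0.0393
```

```bash
python3 -m handwheel '[[1,0,0,10,0,0,0],[1,0,0,30,0,0,0],[1,0,0,60,0,0,0],[1,0,0,100,0,0,0],[1,0,0,140,0,0,0],[1,0,0,170,0,0,0],[1,0,0,180,0,0,0],[1,0,0,180,0,0,0]]'
python3 look.py w2 rail .5771 -.1514 -.506 .18; python3 - <<'E'
from h import *
from cell import env
im=cv2.imread("pics/top0.png");c=env.calibration("top")
h=cv2.cvtColor(im,cv2.COLOR_BGR2HSV)
for uv in [(250,175),(262,190),(247,162),(240,200),(300,175),(258,213),(280,155),(290,245),(305,200),(325,165)]: print(uv,h[uv[1],uv[0]],im[uv[1],uv[0]])
E
```

```text
t: 4.65
ee_pos: [0.579, -0.1518, 0.3642]
ee_rot: [0.25, 0.968, -0.001, 0.007]
wrist_force: [0.2, 0.4, -0.7]
finger_gap: 0.0391
t 4.65 pose [ 0.5785 -0.1513 -0.5053] err 0.09 [  261    25   115   337 31392] tcp [ 0.579  -0.1518  0.3642] psi 2.6355 gap 0.03910411695583972 F [ 0.2  0.4 -0.7]
(250, 175) [ 15 134 196] [ 93 146 196]
(262, 190) [  8  17 175] [163 166 175]
(247, 162) [ 14 156 180] [ 70 120 180]
(240, 200) [ 13 159 217] [ 82 140 217]
(300, 175) [ 23  99 247] [151 225 247]
(258, 213) [  9  42 193] [161 171 193]
(280, 155) [ 14 160 230] [ 86 153 230]
(290, 245) [113  13  77] [77 74 73]
(305, 200) [ 22 109 244] [140 216 244]
(325, 165) [ 14 167 231] [ 80 149 231]
```

View pics/w2f.png

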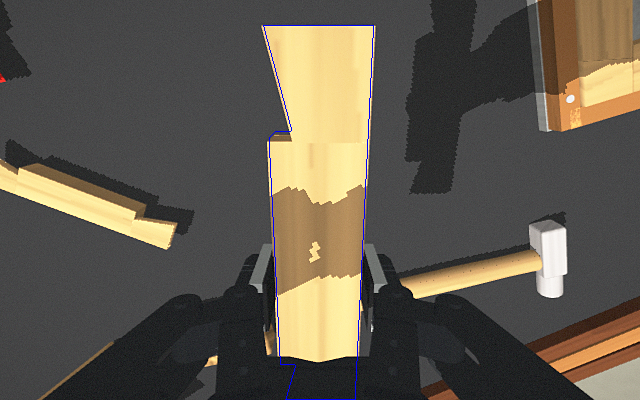

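```bash
cat >> h.py <<'E'
def sil6(name,p,c,rows=400,S=2):
    # p: x,y,z,yaw,pitch(about bar y),roll(about bar x)
    m=np.zeros((rows*S,640*S),np.uint8)
    Rm=R.from_euler('ZYX',[p[3],p[4],p[5]])
    for P in PARTS[name]:
        q=(proj(Rm.apply(P)+p[:3],c)+.5)*S-.5
        cv2.fillConvexPoly(m,cv2.convexHull(np.round(q*16).astype(np.int32)),255,shift=4)
    return cv2.resize(m,(640,rows),interpolation=cv2.INTER_AREA)/255.
def fithand(name,im,c,p0,rows=245,u=(225,415)):
    m=wood(im,60)[:rows].astype(float); m[:,:u[0]]=0; m[:,u[1]:]=0
    n,l,st,ce=cv2.connectedComponentsWithStats(m.astype(np.uint8)); k=1+np.argmax(st[1:,4]); m=(l==k).astype(float)
    f=lambda p:np.abs(sil6(name,[*p,p0[5]],c,rows)[:,u[0]:u[1]]-m[:,u[0]:u[1]]).sum()/m.sum()
    x=np.array(p0[:5],float)
    for s in(1,.3):
        r=minimize(f,x,method='Nelder-Mead',options=dict(maxiter=600,initial_simplex=np.vstack([x]+[x+s*d for d in np.diag([.006,.006,.006,.03,.03])]),xatol=1e-5,fatol=1e-6)); x=r.x
    return x,r.fun
E
cat > hand.py <<'E'
import sys
from cell import env
from h import *
n,name,off,dx,dz=sys.argv[1],sys.argv[2],float(sys.argv[3]),float(sys.argv[4]),float(sys.argv[5])
o=env.get_obs();c=env.calibration("wrist");im=env.get_image("wrist");cv2.imwrite(f"pics/{n}.png",im)
q=o["ee_rot"];T=R.from_quat(q);psi=2*np.arctan2(q[1],q[0]);e=o["ee_pos"]
print("t",o["t"],"tcp",e.round(4),"psi",round(psi,4),"toolz",T.apply([0,0,1]).round(4),"fix turn",np.cross(T.apply([0,0,1]),[0,0,-1]).round(4))
g=e+T.apply([dx,0,dz])
# off = 0 if bar +x along tool x else pi
xb=T.apply([1,0,0])*(1 if off==0 else -1)
p0=[g[0],g[1],g[2],psi+off,-np.arcsin(xb[2]),0]
p,f=fithand(name,im,c,p0)
rel=T.inv().apply(p[:3]-e)
print("bar",p.round(4),"err",round(f,4),"rel tool",rel.round(4),"yaw rel",(p[3]-psi-off).round(4),"p0",np.round(p0,4))
v=im.copy();m=(sil6(name,[*p,0],c)>.5).astype(np.uint8)
cv2.drawContours(v,cv2.findContours(m,cv2.RETR_EXTERNAL,cv2.CHAIN_APPROX_NONE)[0],-1,(255,0,0),1)
cv2.imwrite(f"pics/{n}f.png",v)
E
python3 hand.py w3 rail 3.14159 0 .178
```

```text
t 4.7 tcp [ 0.5785 -0.1516  0.3613] psi 2.6354 toolz [ 0.009  -0.0031 -1.    ] fix turn [0.0031 0.009  0.    ]
bar [ 5.7790e-01 -1.5150e-01  1.8210e-01  5.7757e+00  2.5000e-03] err 0.0071 rel tool [ 0.0023 -0.0004  0.1791] yaw rel -0.0013 p0 [ 0.5801 -0.1522  0.1833  5.777  -0.0094  0.    ]
```

View pics/w3f.png

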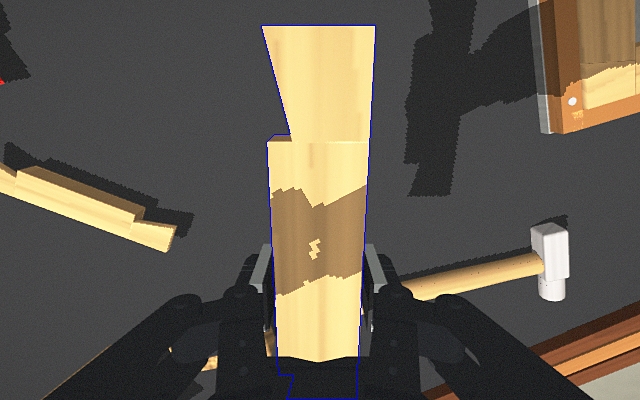

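```bash
python3 -m handwheel '[[1,-7,20,5,0,0,0.11],[1,-15,43,10,0,0,0.23],[1,-22,66,15,0,0,0.35],[1,-30,89,20,0,0,0.47],[1,-37,112,25,0,0,0.59],[1,-44,135,30,0,0,0.71],[1,-52,158,35,0,0,0.83],[1,-60,181,40,0,0,0.95]]'
python3 -m handwheel '[[1,-7,23,0,0,0,0.12],[1,-15,46,0,0,0,0.24],[1,-22,69,0,0,0,0.36],[1,-30,92,0,0,0,0.48],[1,-37,115,0,0,0,0.6],[1,-44,138,0,0,0,0.72],[1,-52,160,0,0,0,0.84],[1,-58,181,0,0,0,0.93]]'
python3 -m handwheel '[[1,0,0,0,0,0,0],[1,0,0,0,0,0,0],[1,0,0,0,0,0,0],[1,0,0,0,0,0,0],[1,0,0,0,0,0,0],[1,0,0,0,0,0,0],[1,0,0,0,0,0,0],[1,0,0,0,0,0,0]]'
python3 hand.py w4 rail 3.14159 0.0023 .179
```

```text
t: 5.42
ee_pos: [0.5168, 0.0306, 0.3964]
ee_rot: [-0.223, 0.975, 0.002, 0.0]
wrist_force: [0.1, 0.6, -0.8]
finger_gap: 0.0391
t: 6.08
ee_pos: [0.4574, 0.2126, 0.3935]
ee_rot: [-0.639, 0.769, 0.003, -0.003]
wrist_force: [0.0, 0.3, -1.4]
finger_gap: 0.0391
t: 6.75
ee_pos: [0.4576, 0.2122, 0.3936]
ee_rot: [-0.638, 0.77, 0.003, -0.003]
wrist_force: [0.7, -0.2, -0.2]
finger_gap: 0.0389
t 6.75 tcp [0.4576 0.2122 0.3936] psi 4.5261 toolz [-9.e-03  5.e-04 -1.e+00] fix turn [-0.0005 -0.009  -0.    ]
bar [0.456  0.2087 0.2148 7.6675 0.012 ] err 0.1727 rel tool [ 0.0035 -0.0007  0.1789] yaw rel -0.0002 p0 [4.5550e-01 2.1000e-01 2.1460e-01 7.6677e+00 1.2000e-03 0.0000e+00]
```

View pics/w4f.png

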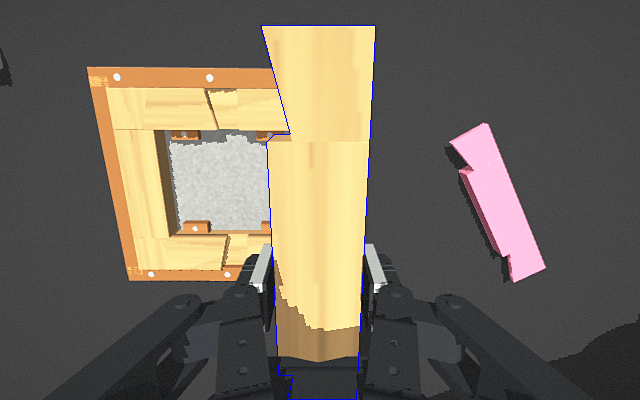

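```bash
cat > tray.py <<'E'
import sys
from cell import env
from h import *
def segs():
    z=.036;S=[]
    L=lambda a,b,zz=z:S.append([[a[0]/1e3,a[1]/1e3,zz],[b[0]/1e3,b[1]/1e3,zz]])
    for s in(-1,1):
        L((100*s,-110),(100*s,-18)); L((100*s,18),(100*s,68)); L((60*s,-70),(60*s,-10)); L((60*s,18),(60*s,68))
        L((60*s,16.5),(100*s,16.5)); L((60*s,-6.5),(99*s,-16.3))
    L((-100,-110),(100,-110)); L((-60,-70),(60,-70)); L((-60,-70),(60,-70),.012)
    return np.array(S)
def pts():
    return np.vstack([a+(b-a)*np.linspace(0,1,max(2,int(np.linalg.norm(b-a)*700)))[:,None] for a,b in segs()])
def fittray(im,c,p0,valid):
    g=cv2.cvtColor(im,cv2.COLOR_BGR2GRAY); ed=cv2.Canny(im,60,140)
    d=cv2.distanceTransform(255-ed,cv2.DIST_L2,5); P=pts()
    def f(p,k=6):
        q=proj(place(P,p[0],p[1],0,p[2]),c); 
        ok=(q[:,0]>1)&(q[:,0]<638)&(q[:,1]>1)&(q[:,1]<398)
        q=q[ok]; ok=valid[q[:,1].astype(int),q[:,0].astype(int)]; q=q[ok].astype(np.float32)
        v=cv2.remap(d,q[:,0].copy(),q[:,1].copy(),cv2.INTER_LINEAR).ravel()
        return np.mean(v**2/(v**2+k))
    x=np.array(p0)
    for s,k in((.008,30),(.003,6),(.001,2)):
        r=minimize(f,x,args=(k,),method='Nelder-Mead',options=dict(initial_simplex=np.vstack([x]+[x+d_ for d_ in np.diag([s,s,4*s])]),xatol=1e-5,fatol=1e-6));x=r.x
    return x,r.fun
def draw(im,c,p,fn):
    v=cv2.resize(im,None,fx=1,fy=1)
    for s in segs():
        q=proj(place(s,p[0],p[1],0,p[2]),c); cv2.line(v,*[tuple(int(round(a*16)) for a in t) for t in q],(255,0,0),1,shift=4)
    cv2.imwrite(fn,v)
if __name__=="__main__":
    n=sys.argv[1]; c=env.calibration("wrist"); im=cv2.imread(f"pics/{n}.png")
    val=np.zeros((400,640),bool); val[50:285,80:258]=1; val[240:,215:]=0
    for p0 in([.5538,.2094,1.37],[.556,.214,1.38],[.55,.206,1.35]):
        p,f=fittray(im,c,p0,val);print(p.round(4),round(f,3))
    draw(im,c,p,f"pics/{n}t.png")
E
python3 tray.py w4
python3 - <<'E'
from tray import *
im=cv2.imread("pics/top0.png");c=env.calibration("top");val=np.ones((400,640),bool)
print("top",fittray(im,c,[.5538,.2094,1.37],val))
E
```

```text
[0.5527 0.2094 1.3749] 0.144
[0.5555 0.2237 1.3758] 0.318
[0.5527 0.2094 1.3749] 0.144
top (array([0.55486893, 0.20946014, 1.37263089]), np.float64(0.13137175142765045))
```

View pics/w4t.png

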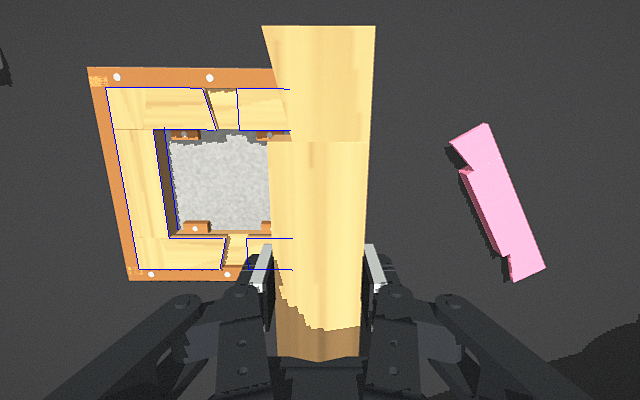

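```bash
python3 -m handwheel '[[1,2,4,-20,0.003,-0.003,-0.002],[1,4,8,-40,0.006,-0.006,-0.004],[1,5,12,-60,0.009,-0.009,-0.006],[1,7,15,-80,0.012,-0.0115,-0.009],[1,7,15,-95,0.012,-0.0115,-0.009],[1,7,15,-100,0.012,-0.0115,-0.009],[1,7,15,-100,0.012,-0.0115,-0.009],[1,7,15,-100,0.012,-0.0115,-0.009]]'
python3 hand.py w5 rail 3.14159 0.0023 .179; python3 tray.py w5
```

```text
t: 7.47
ee_pos: [0.4647, 0.2272, 0.2941]
ee_rot: [-0.635, 0.773, 0.004, 0.005]
wrist_force: [0.2, -0.4, -1.1]
finger_gap: 0.0391
t 7.4667 tcp [0.4647 0.2272 0.2941] psi 4.5173 toolz [ 0.0028  0.0125 -0.9999] fix turn [-0.0125  0.0028  0.    ]
bar [0.4638 0.213  0.115  7.7233 0.5199] err 0.1192 rel tool [ 0.0164 -0.0019  0.179 ] yaw rel 0.0644 p0 [ 0.4647  0.2272  0.1151  7.6589 -0.0128  0.    ]
[0.5537 0.2092 1.3744] 0.134
[0.5536 0.2092 1.3746] 0.134
[0.5537 0.2092 1.3746] 0.134
```

View pics/w5t.png

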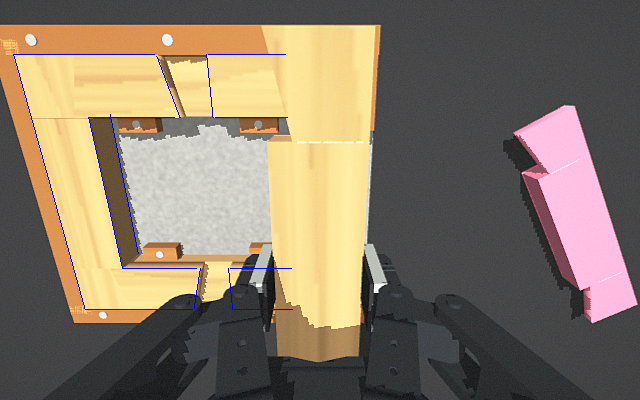

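View pics/w5f.png

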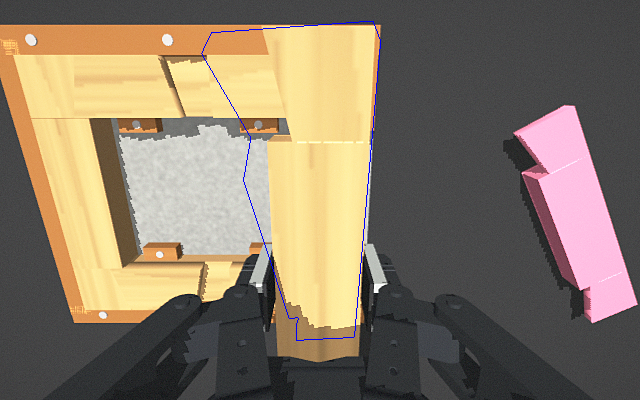

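```bash
python3 -m handwheel '[[1,0.7,-0.5,-20,0,0,0],[1,0.7,-0.5,-40,0,0,0],[1,0.7,-0.5,-60,0,0,0],[1,0.7,-0.5,-75,0,0,0],[1,0.7,-0.5,-84,0,0,0],[1,0.7,-0.5,-87,0,0,0],[1,0.7,-0.5,-88,0,0,0],[1,0.7,-0.5,-88,0,0,0]]'
python3 - <<'E'
from cell import env
import cv2
cv2.imwrite("pics/w6.png",env.get_image("wrist"));print(env.get_obs()["ee_pos"],env.get_obs()["wrist_force"],env.get_obs()["ee_rot"])
cv2.imwrite("pics/s6.png",cv2.resize(env.get_image("side")[150:280,200:370],None,fx=4,fy=4))
E
```

```text
t: 8.18
ee_pos: [0.4662, 0.227, 0.2076]
ee_rot: [-0.635, 0.773, 0.003, 0.006]
wrist_force: [0.5, 0.2, -1.1]
finger_gap: 0.039
[0.46632019 0.22700237 0.2078096 ] [-0.53967506 -0.63523284 -1.87383547] [-0.63485833  0.77259342  0.0033718   0.00655262]
```

View pics/w6.png

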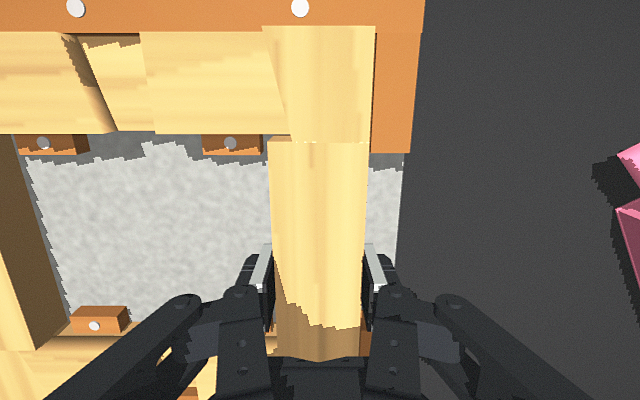

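View pics/s6.png

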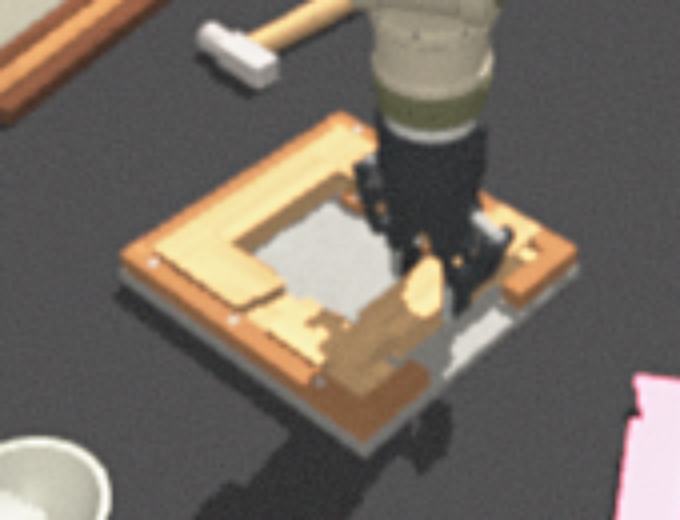

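```bash
python3 -m handwheel '[[1,-0.4,-0.1,-3,0,0,0],[1,-0.8,-0.3,-5,0,0,0],[1,-0.8,-0.3,-7,0,0,0],[1,-0.8,-0.3,-9,0,0,0],[1,-0.8,-0.3,-11,0,0,0],[1,-0.8,-0.3,-13,0,0,0],[1,-0.8,-0.3,-15,0,0,0],[1,-0.8,-0.3,-17,0,0,0]]'
python3 - <<'E'
from cell import env
from h import *
o=env.get_obs();T=R.from_quat(o["ee_rot"]);q=o["ee_rot"]
print(o["ee_pos"],(o["ee_pos"]+T.apply([.0023,-.0004,.179])).round(4),2*np.arctan2(q[1],q[0])+np.pi-2*np.pi-.0013,T.apply([0,0,1]).round(4))
cv2.imwrite("pics/w7.png",env.get_image("wrist"));
E
```

```text
t: 8.95
ee_pos: [0.465, 0.227, 0.1918]
ee_rot: [-0.635, 0.772, 0.004, 0.006]
wrist_force: [-11.0, -0.0, 33.6]
finger_gap: 0.0391
[0.4650472  0.22696401 0.19177151] [0.4659 0.2272 0.0128] 1.3750808628324545 [ 0.005   0.0143 -0.9999]
```

View pics/w7.png

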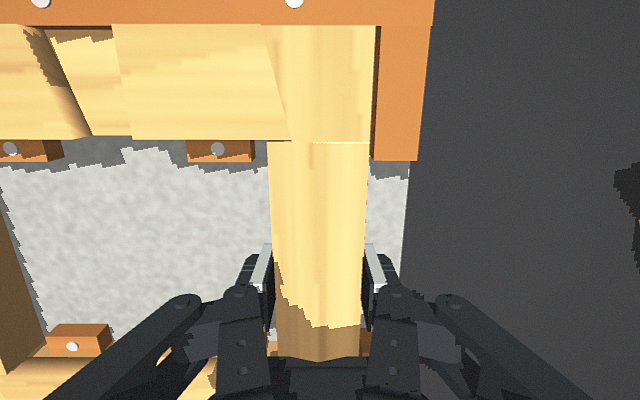

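```bash
python3 -m handwheel '[[1,0,0,1,0,0,0],[0.3,0,0,1,0,0,0],[-0.3,0,0,1,0,0,0],[-1,0,0,1,0,0,0],[-1,0,0,1,0,0,0],[-1,0,0,1,0,0,0],[-1,0,0,1,0,0,0],[-1,0,0,1,0,0,0]]'
python3 -m handwheel '[[-1,0,0,15,-0.006,0.002,0],[-1,0,0,40,-0.013,0.004,0],[-1,0,0,80,-0.013,0.004,0],[-1,0,0,120,-0.013,0.004,0],[-1,0,0,160,-0.013,0.004,0],[-1,0,0,200,-0.013,0.004,0],[-1,0,0,200,-0.013,0.004,0],[-1,0,0,200,-0.013,0.004,0]]'
python3 - <<'E'
from cell import env
import cv2
cv2.imwrite("pics/w8.png",env.get_image("wrist"))
E
python3 tray.py w8
```

```text
t: 9.67
ee_pos: [0.4651, 0.2269, 0.1928]
ee_rot: [-0.635, 0.772, 0.004, 0.007]
wrist_force: [-0.1, 0.1, 0.2]
finger_gap: 0.0854
t: 10.33
ee_pos: [0.466, 0.2271, 0.396]
ee_rot: [-0.635, 0.772, -0.001, 0.004]
wrist_force: [-0.1, 0.7, -0.6]
finger_gap: 0.0853
[0.5493 0.2091 1.3758] 0.21
[0.5517 0.2218 1.3782] 0.357
[0.5493 0.2091 1.3763] 0.21
```

View pics/w8t.png

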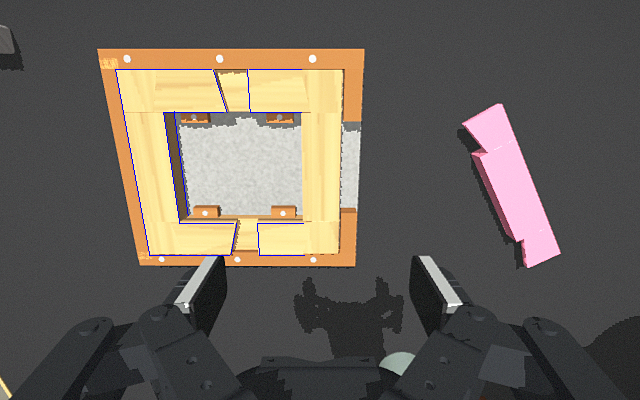

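```bash
cat > tv.py <<'E'
import sys
from tray import *
n=sys.argv[1]
c=env.calibration("wrist");im=env.get_image("wrist");cv2.imwrite(f"pics/{n}.png",im)
o=env.get_obs();print(o["t"],o["ee_pos"],o["qvel"].round(3),R.from_quat(o["ee_rot"]).apply([0,0,1]).round(4))
val=np.zeros((400,640),bool); val[20:262,60:310]=1
p,f=fittray(im,c,[.5534,.2092,1.3746],val);print(p.round(4),f)
s=p[:2]+.09*np.array([-np.sin(p[2]),np.cos(p[2])]);print("seat",s.round(4))
draw(im,c,p,f"pics/{n}t.png");v=cv2.imread(f"pics/{n}t.png")
m=(sil("rail",[*s,p[2]],.012,c,(400,640))>.5).astype(np.uint8)
cv2.drawContours(v,cv2.findContours(m,cv2.RETR_EXTERNAL,cv2.CHAIN_APPROX_NONE)[0],-1,(0,255,0),1)
cv2.imwrite(f"pics/{n}t.png",cv2.resize(v[30:280,80:380],None,fx=2.4,fy=2.4))
E
python3 tv.py w9
```

```text
10.4333 [0.46493735 0.22683061 0.39236897] [ 0.     0.018 -0.03  -0.004  0.    -0.001] [ 9.e-04  1.e-03 -1.e+00]
[0.5527 0.2094 1.3733] 0.17939050495624542
seat [0.4645 0.2271]
```

View pics/w9t.png

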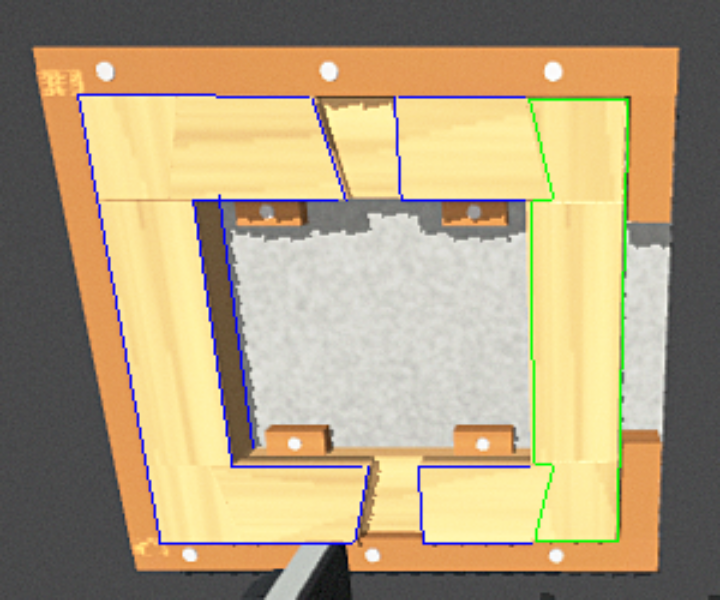

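```bash
python3 -m handwheel '[[-1,1,-38,0,0,0,-0.05],[-1,3,-77,0,0,0,-0.1],[-1,4,-115,0,0,0,-0.14],[-1,6,-154,0,0,0,-0.18],[-1,8,-192,0,0,0,-0.23],[-1,9,-230,0,0,0,-0.27],[-1,11,-268,0,0,0,-0.32],[-1,12,-307,0,0,0,-0.36]]'
python3 -m handwheel '[[-1,1,-38,-5,0,0,-0.05],[-1,3,-77,-10,0,0,-0.1],[-1,4,-115,-15,0,0,-0.14],[-1,6,-154,-20,0,0,-0.18],[-1,8,-192,-25,0,0,-0.23],[-1,9,-230,-30,0,0,-0.27],[-1,11,-268,-40,0,0,-0.32],[-1,12,-306,-40,0,0,-0.36]]'
python3 -m handwheel '[[-1,0,0,0,0,0,0],[-1,0,0,0,0,0,0],[-1,0,0,0,0,0,0],[-1,0,0,0,0,0,0],[-1,0,0,0,0,0,0],[-1,0,0,0,0,0,0],[-1,0,0,0,0,0,0],[-1,0,0,0,0,0,0]]'
python3 look.py w10 crossbar .4896 -.3865 -2.4878 0
```

```text
t: 11.1
ee_pos: [0.4761, -0.0818, 0.3904]
ee_rot: [-0.486, 0.874, 0.001, -0.0]
wrist_force: [0.5, 0.6, -0.2]
finger_gap: 0.0857
t: 11.77
ee_pos: [0.4871, -0.389, 0.3459]
ee_rot: [-0.32, 0.947, 0.005, -0.002]
wrist_force: [0.5, 0.7, -0.3]
finger_gap: 0.0855
t: 12.43
ee_pos: [0.4873, -0.3882, 0.3465]
ee_rot: [-0.32, 0.947, 0.004, -0.001]
wrist_force: [0.0, 0.6, 0.4]
finger_gap: 0.0855
t 12.4333 pose [ 0.488  -0.3851 -2.4924] err 0.045 [ 300   71   37  204 6264] tcp [ 0.4873 -0.3882  0.3465] psi 3.7939 gap 0.08548671194170109 F [0.  0.6 0.4]
```

View pics/w10f.png

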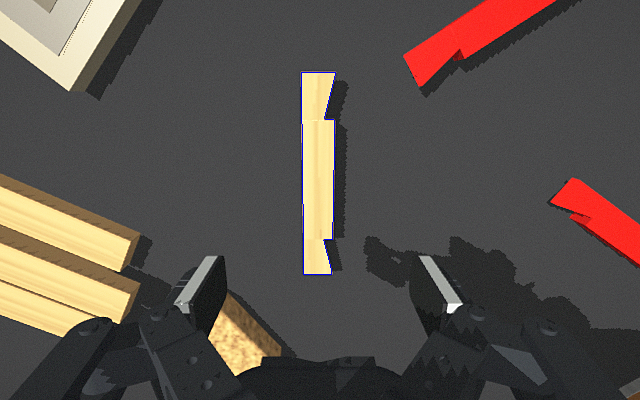

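```bash
python3 -m handwheel '[[-1,0.3,1,-38,-0.004,-0.002,-0.003],[-1,0.7,3,-76,-0.007,-0.0045,-0.003],[-1,0.7,3,-112,-0.007,-0.0045,-0.003],[-1,0.7,3,-142,-0.007,-0.0045,-0.003],[-1,0.7,3,-160,-0.007,-0.0045,-0.003],[-1,0.7,3,-168,-0.007,-0.0045,-0.003],[-1,0.7,3,-168,-0.007,-0.0045,-0.003],[-1,0.7,3,-168,-0.007,-0.0045,-0.003]]' 40
python3 -m handwheel '[[0.2,0,0,0.5,0,0,0],[0.6,0,0,0.5,0,0,0],[1,0,0,0.5,0,0,0],[1,0,0,0.5,0,0,0],[1,0,0,0.5,0,0,0],[1,0,0,0.5,0,0,0],[1,0,0,0.5,0,0,0],[1,0,0,0.5,0,0,0]]' 40
python3 -m handwheel '[[1,0,0,10,0,0,0],[1,0,0,30,0,0,0],[1,0,0,60,0,0,0],[1,0,0,100,0,0,0],[1,0,0,140,0,0,0],[1,0,0,180,0,0,0],[1,0,0,190,0,0,0],[1,0,0,190,0,0,0]]'
python3 -m handwheel '[[1,0,0,0,0,0,0],[1,0,0,0,0,0,0],[1,0,0,0,0,0,0],[1,0,0,0,0,0,0],[1,0,0,0,0,0,0],[1,0,0,0,0,0,0],[1,0,0,0,0,0,0],[1,0,0,0,0,0,0]]'
python3 hand.py w11 crossbar 0 0 .179
```

```text
t: 13.15
ee_pos: [0.4883, -0.3856, 0.1791]
ee_rot: [-0.319, 0.948, -0.0, -0.0]
wrist_force: [-0.1, 0.3, 0.8]
finger_gap: 0.0858
t: 13.82
ee_pos: [0.4886, -0.386, 0.1807]
ee_rot: [-0.319, 0.948, -0.001, 0.0]
wrist_force: [-0.3, 0.6, 6.0]
finger_gap: 0.0289
t: 14.48
ee_pos: [0.4893, -0.3866, 0.3758]
ee_rot: [-0.319, 0.948, -0.005, 0.002]
wrist_force: [-0.3, -0.3, -0.8]
finger_gap: 0.0292
t: 15.15
ee_pos: [0.4893, -0.3866, 0.3754]
ee_rot: [-0.319, 0.948, -0.004, 0.002]
wrist_force: [0.8, -0.4, -0.9]
finger_gap: 0.0286
t 15.15 tcp [ 0.4893 -0.3866  0.3754] psi 3.7909 toolz [ 0.0062 -0.0073 -1.    ] fix turn [0.0073 0.0062 0.    ]
bar [ 0.4905 -0.3884  0.197   3.7906  0.0074] err 0.0083 rel tool [ 0.0002 -0.0005  0.1784] yaw rel -0.0003 p0 [ 4.9040e-01 -3.8790e-01  1.9640e-01  3.7909e+00  5.0000e-04  0.0000e+00]
```

View pics/w11f.png

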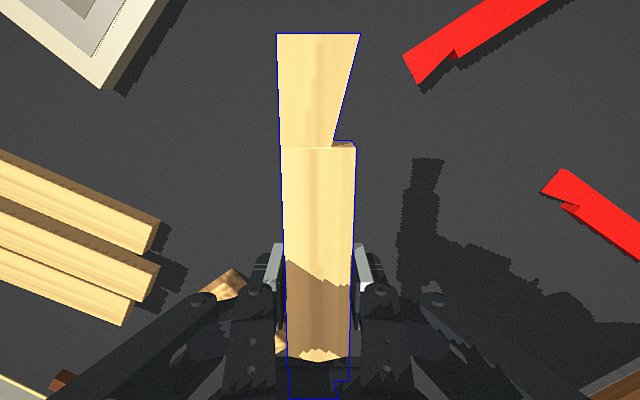

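```bash
python3 -m handwheel '[[1,3,20,0,0,0,-0.1],[1,5,45,0,0,0,-0.2],[1,8,70,0,0,0,-0.3],[1,11,95,0,0,0,-0.4],[1,13,120,0,0,0,-0.5],[1,16,145,0,0,0,-0.6],[1,19,170,0,0,0,-0.7],[1,21,195,0,0,0,-0.8]]'
python3 -m handwheel '[[1,3,25,0,0,0,-0.1],[1,5,50,0,0,0,-0.2],[1,8,75,0,0,0,-0.3],[1,11,100,0,0,0,-0.4],[1,13,125,0,0,0,-0.5],[1,16,150,0,0,0,-0.6],[1,19,175,0,0,0,-0.7],[1,21,200,0,0,0,-0.8]]'
python3 -m handwheel '[[1,3,25,0,0,0,-0.1],[1,5,50,0,0,0,-0.2],[1,8,75,0,0,0,-0.3],[1,11,100,0,0,0,-0.4],[1,13,125,0,0,0,-0.5],[1,16,150,0,0,0,-0.6],[1,19,175,0,0,0,-0.7],[1,21,200,0,0,0,-0.81]]'
python3 -m handwheel '[[1,0,0,0,0,0,0],[1,0,0,0,0,0,0],[1,0,0,0,0,0,0],[1,0,0,0,0,0,0],[1,0,0,0,0,0,0],[1,0,0,0,0,0,0],[1,0,0,0,0,0,0],[1,0,0,0,0,0,0]]'
python3 hand.py w12 crossbar 0 0.0002 .1784
```

```text
t: 15.87
ee_pos: [0.5103, -0.1904, 0.3758]
ee_rot: [0.078, 0.997, -0.005, 0.0]
wrist_force: [-0.6, 0.1, -0.7]
finger_gap: 0.0292
t: 16.53
ee_pos: [0.5314, 0.0108, 0.376]
ee_rot: [0.462, 0.887, -0.005, -0.001]
wrist_force: [0.4, -0.0, -0.4]
finger_gap: 0.0291
t: 17.2
ee_pos: [0.5525, 0.2121, 0.3762]
ee_rot: [0.776, 0.631, -0.003, -0.003]
wrist_force: [-0.3, -1.0, -1.0]
finger_gap: 0.0291
t: 17.87
ee_pos: [0.5526, 0.2115, 0.3763]
ee_rot: [0.776, 0.631, -0.003, -0.003]
wrist_force: [0.1, 0.4, -0.6]
finger_gap: 0.0292
t 17.8667 tcp [0.5526 0.2115 0.3763] psi 1.3652 toolz [-8.9e-03  3.0e-04 -1.0e+00] fix turn [-0.0003 -0.0089 -0.    ]
bar [ 0.5518  0.211   0.1977  1.3691 -0.0087] err 0.5457 rel tool [-0.0005  0.0009  0.1786] yaw rel 0.0039 p0 [0.5511 0.2118 0.1979 1.3652 0.0015 0.    ]
```

View pics/w12.png

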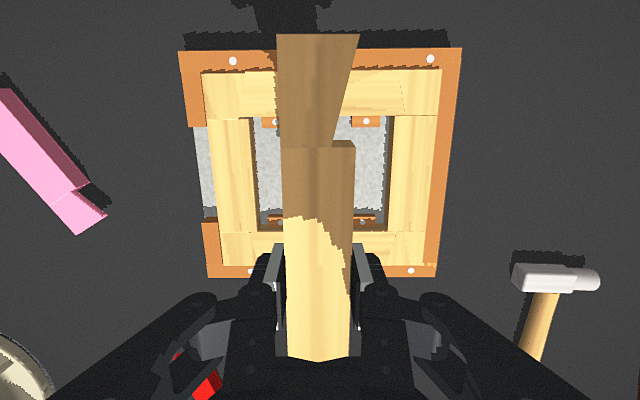

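```bash
python3 - <<'E'
from tray import *
im=cv2.imread("pics/w12.png");c=env.calibration("wrist")
val=np.zeros((400,640),bool); val[40:282,170:470]=1; val[:,262:375]=0; val[225:,240:400]=0
for p0 in([.553,.2094,1.374],[.556,.211,1.37]):
    p,f=fittray(im,c,p0,val);print(p.round(4),f)
draw(im,c,p,"pics/w12t.png")
E
```

```text
[0.5527 0.2094 1.3756] 0.05135561525821686
[0.5527 0.2094 1.3753] 0.051478657871484756
```

View pics/w12t.png

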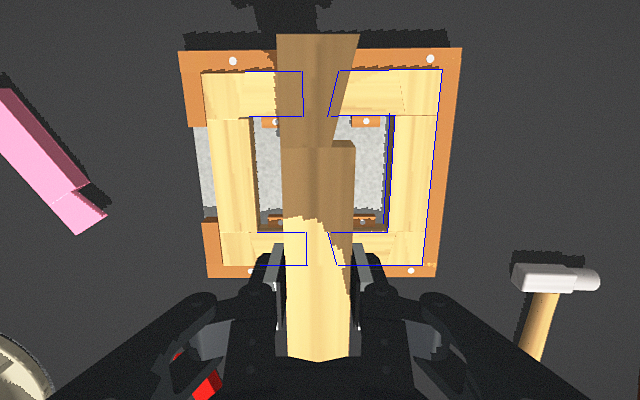

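```bash
python3 -m handwheel '[[1,-0.1,-1,-20,0.002,-0.003,0.003],[1,-0.3,-2,-45,0.004,-0.006,0.006],[1,-0.3,-3.8,-75,0.008,-0.0106,0.01],[1,-0.3,-3.8,-105,0.008,-0.0106,0.01],[1,-0.3,-3.8,-135,0.008,-0.0106,0.01],[1,-0.3,-3.8,-155,0.008,-0.0106,0.01],[1,-0.3,-3.8,-165,0.008,-0.0106,0.01],[1,-0.3,-3.8,-165,0.008,-0.0106,0.01]]'
python3 - <<'E'
from cell import env
from h import *
o=env.get_obs();T=R.from_quat(o["ee_rot"]);q=o["ee_rot"]
print(o["ee_pos"],(o["ee_pos"]+T.apply([.0002,-.0005,.1784])).round(4),2*np.arctan2(q[1],q[0])-.0003,T.apply([0,0,1]).round(4))
cv2.imwrite("pics/w13.png",env.get_image("wrist"));
cv2.imwrite("pics/s13.png",cv2.resize(env.get_image("side")[150:280,200:370],None,fx=4,fy=4))
E
```

```text
t: 18.58
ee_pos: [0.5511, 0.2075, 0.2087]
ee_rot: [0.773, 0.635, 0.001, -0.004]
wrist_force: [0.1, 0.3, -1.1]
finger_gap: 0.0291
[0.55113906 0.207508   0.20873363] [0.5501 0.2091 0.0303] 1.374936057181785 [-0.0032  0.0072 -1.    ]
```

View pics/w13.png

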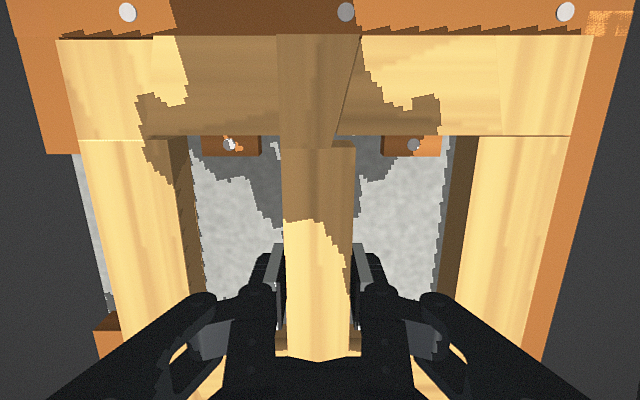

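View pics/s13.png

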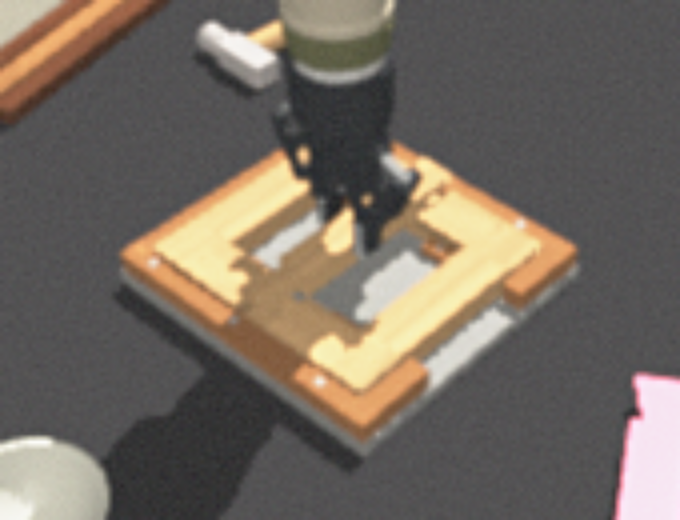

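```bash
python3 -m handwheel '[[1,1,0.1,0,0,-0.0015,0],[1,2.1,0.3,0,0,-0.003,0],[1,2.1,0.3,-2,0,-0.003,0],[1,2.1,0.3,-4,0,-0.003,0],[1,2.1,0.3,-5,0,-0.003,0],[1,2.1,0.3,-5,0,-0.003,0],[1,2.1,0.3,-5,0,-0.003,0],[1,2.1,0.3,-5,0,-0.003,0]]'
python3 - <<'E'
from cell import env
from h import *
o=env.get_obs();T=R.from_quat(o["ee_rot"]);q=o["ee_rot"]
print(o["ee_pos"],(o["ee_pos"]+T.apply([.0002,-.0005,.1784])).round(4),2*np.arctan2(q[1],q[0])-.0003,T.apply([0,0,1]).round(4))
cv2.imwrite("pics/w14.png",env.get_image("wrist"));
E
```

```text
t: 19.35
ee_pos: [0.5548, 0.2082, 0.2069]
ee_rot: [0.773, 0.635, 0.005, -0.002]
wrist_force: [1.0, -0.3, -0.9]
finger_gap: 0.029
[0.55475166 0.2082291  0.20692118] [0.5552 0.21   0.0285] 1.3750261406597588 [ 0.0051  0.0084 -1.    ]
```

View pics/w14.png

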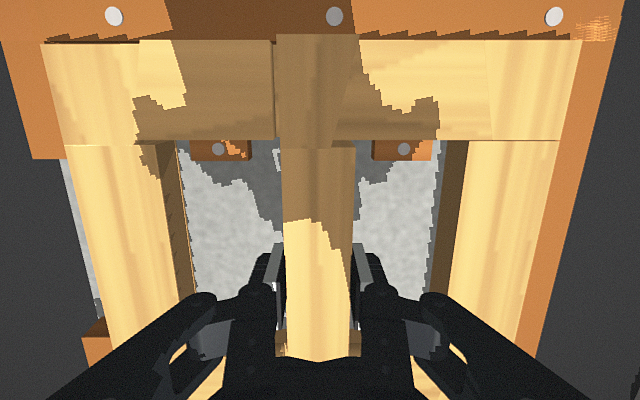

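```bash
python3 - <<'E'
from cell import env
from h import *
for i in range(4):
    o=env.get_obs();T=R.from_quat(o["ee_rot"]);q=o["ee_rot"]
    print(o["t"],o["ee_pos"].round(4),(o["ee_pos"]+T.apply([.0002,-.0005,.1784])).round(4),T.apply([0,0,1]).round(4),o["wrist_force"].round(1))
    env.get_image("top")
E
```

```text
19.4 [0.5548 0.2083 0.2069] [0.5552 0.2101 0.0285] [ 0.0051  0.0084 -1.    ] [ 1.1  0.3 -1.3]
19.45 [0.5548 0.2083 0.207 ] [0.5553 0.2101 0.0286] [ 0.0052  0.0085 -1.    ] [ 1.  -0.6 -1.2]
19.5 [0.5548 0.2082 0.207 ] [0.5553 0.21   0.0286] [ 0.0052  0.0084 -1.    ] [-0.7  0.2 -1.3]
19.55 [0.5548 0.2082 0.207 ] [0.5553 0.21   0.0286] [ 0.0052  0.0085 -1.    ] [ 0.3 -0.2 -0.4]
```

```bash
python3 -m handwheel '[[1,-0.6,-0.3,-1,0,0.003,0],[1,-1.3,-0.6,-2,0,0.005,0],[1,-1.3,-0.6,-3,0,0.005,0],[1,-1.3,-0.6,-4,0,0.005,0],[1,-1.3,-0.6,-5,0,0.005,0],[1,-1.3,-0.6,-5,0,0.005,0],[1,-1.3,-0.6,-5,0,0.005,0],[1,-1.3,-0.6,-5,0,0.005,0]]'
python3 - <<'E'
from cell import env
from h import *
o=env.get_obs();T=R.from_quat(o["ee_rot"]);q=o["ee_rot"]
print(o["ee_pos"],(o["ee_pos"]+T.apply([.0002,-.0005,.1784])).round(4),2*np.arctan2(q[1],q[0])-.0003,T.apply([0,0,1]).round(4))
cv2.imwrite("pics/w15.png",env.get_image("wrist"));
E
```

```text
t: 20.27
ee_pos: [0.5535, 0.2077, 0.202]
ee_rot: [0.773, 0.635, 0.003, -0.003]
wrist_force: [-0.3, -0.9, -0.8]
finger_gap: 0.0291
[0.55353867 0.20767449 0.20197875] [0.5531 0.2095 0.0236] 1.3750716646838193 [ 2.0e-04  8.5e-03 -1.0e+00]
```

View pics/w15.png

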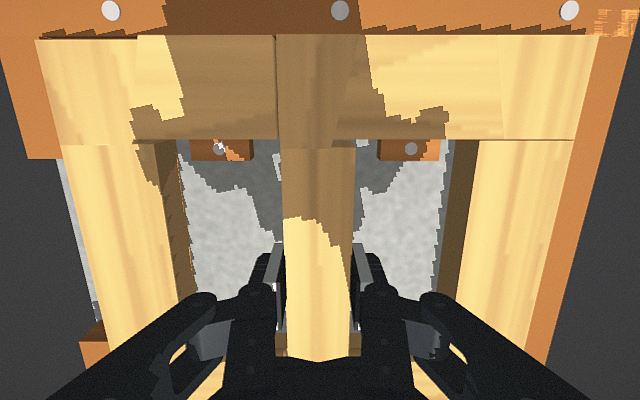

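```bash
python3 -m handwheel '[[1,0,0,-2,0,0,0],[1,0,0,-3.5,0,0,0],[1,0,0,-5,0,0,0],[1,0,0,-6.5,0,0,0],[1,0,0,-8,0,0,0],[1,0,0,-9.5,0,0,0],[1,0,0,-10.5,0,0,0],[1,0,0,-11.5,0,0,0]]'
python3 - <<'E'
from cell import env
from h import *
o=env.get_obs();T=R.from_quat(o["ee_rot"]);q=o["ee_rot"]
print(o["ee_pos"],(o["ee_pos"]+T.apply([.0002,-.0005,.1784])).round(4),2*np.arctan2(q[1],q[0])-.0003,T.apply([0,0,1]).round(4),o["wrist_force"])
cv2.imwrite("pics/w16.png",env.get_image("wrist"));
E
```

```text
t: 20.98
ee_pos: [0.5534, 0.2078, 0.1926]
ee_rot: [0.773, 0.635, 0.003, -0.003]
wrist_force: [-8.9, -0.9, 23.2]
finger_gap: 0.0286
[0.55340683 0.20779741 0.19257729] [0.5531 0.2096 0.0142] 1.3752647026595206 [ 0.001   0.0086 -1.    ] [-8.88424256 -0.85820256 23.22908612]
```

View pics/w16.png

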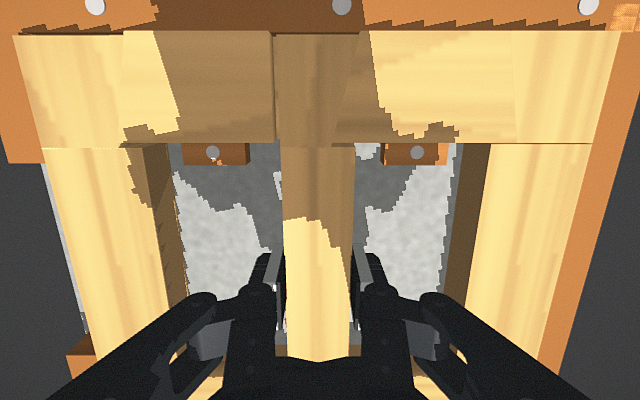

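```bash
python3 -m handwheel '[[1,0,0,0.5,0,0,0],[0.3,0,0,0.5,0,0,0],[-0.3,0,0,0.5,0,0,0],[-1,0,0,0.5,0,0,0],[-1,0,0,0.5,0,0,0],[-1,0,0,0.5,0,0,0],[-1,0,0,0.5,0,0,0],[-1,0,0,0.5,0,0,0]]'
python3 -m handwheel '[[-1,0,0,15,-0.004,0,0],[-1,0,0,40,-0.008,0,0],[-1,0,0,80,-0.008,0,0],[-1,0,0,120,-0.008,0,0],[-1,0,0,150,-0.008,0,0],[-1,0,0,170,-0.008,0,0],[-1,0,0,180,-0.008,0,0],[-1,0,0,180,-0.008,0,0]]'
python3 -m handwheel '[[-1,0,-10,0,0,0,0],[-1,0,-20,0,0,0,0],[-1,0,-30,0,0,0,0],[-1,0,-30,0,0,0,0],[-1,0,-30,0,0,0,0],[-1,0,-30,0,0,0,0],[-1,0,-30,0,0,0,0],[-1,0,-30,0,0,0,0]]'
cat > fin.py <<'E'
import sys
from tray import *
n=sys.argv[1]
c=env.calibration("wrist");im=env.get_image("wrist");cv2.imwrite(f"pics/{n}.png",im)
val=np.zeros((400,640),bool); val[:300]=1; val[225:,:250]=0; val[225:,390:]=0
p,f=fittray(im,c,[.553,.2094,1.375],val);print(p.round(4),f)
v=im.copy()
for nm,d in(("rail",.09),("crossbar",0)):
    s=p[:2]+d*np.array([-np.sin(p[2]),np.cos(p[2])])
    m=(sil(nm,[*s,p[2]],.012,c,(400,640))>.5).astype(np.uint8)
    cv2.drawContours(v,cv2.findContours(m,cv2.RETR_EXTERNAL,cv2.CHAIN_APPROX_NONE)[0],-1,(0,255,0),1)
ox=130;cv2.imwrite(f"pics/{n}t.png",v)
cv2.imwrite(f"pics/{n}z.png",cv2.resize(im[20:290,150:500],None,fx=2.2,fy=2.2))
cv2.imwrite(f"pics/{n}s.png",cv2.resize(env.get_image("side")[150:280,200:370],None,fx=4,fy=4))
E
python3 fin.py w17
```

```text
t: 21.7
ee_pos: [0.5534, 0.2078, 0.193]
ee_rot: [0.773, 0.635, 0.003, -0.003]
wrist_force: [0.3, 0.0, -0.1]
finger_gap: 0.085
t: 22.37
ee_pos: [0.5541, 0.2079, 0.3756]
ee_rot: [0.773, 0.635, 0.003, 0.001]
wrist_force: [0.3, 0.5, -0.5]
finger_gap: 0.0855
t: 23.03
ee_pos: [0.554, 0.1781, 0.3754]
ee_rot: [0.773, 0.635, 0.003, 0.001]
wrist_force: [0.7, 0.1, 0.9]
finger_gap: 0.0855
[0.5528 0.2093 1.376 ] 0.10483299195766449
```

View pics/w17t.png

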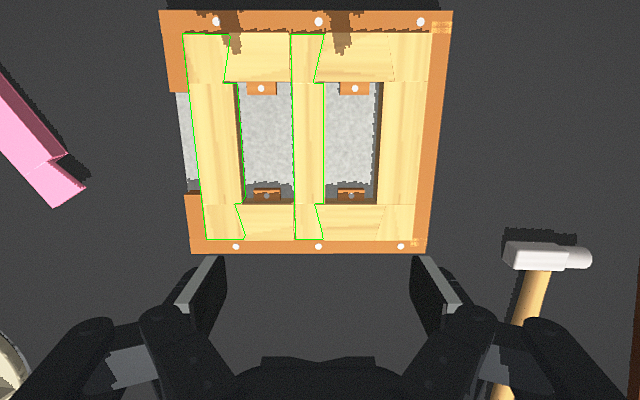

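View pics/w17z.png

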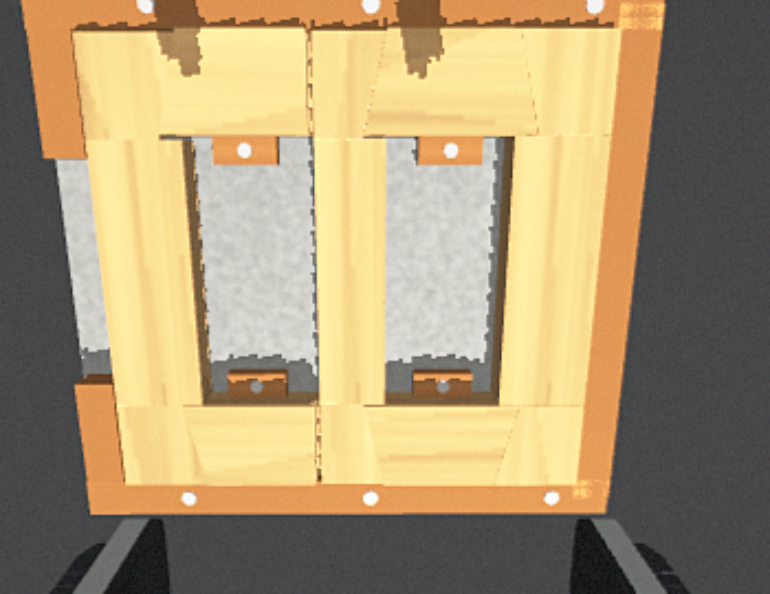

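View pics/w17s.png

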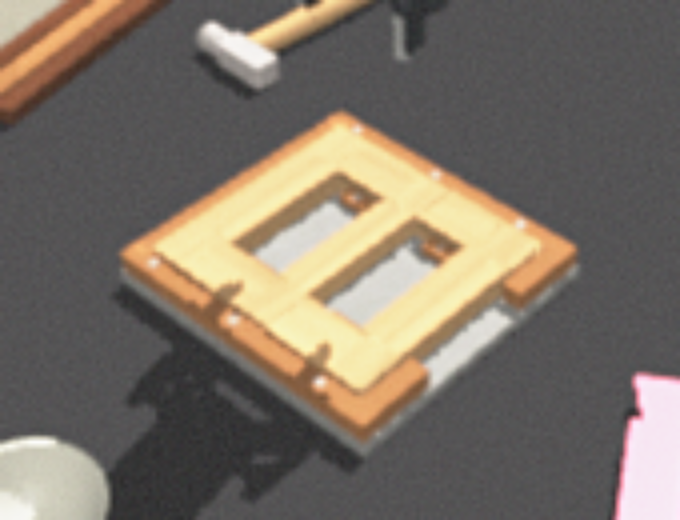

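```bash
python3 -c "
from cell import env
print(env.hand_in())"
```

```text
the job is handed in; nothing more can be done
None
```

I laid the end rail and then the crossbar into their laps, each with its straight side to the frame's open end. Both are released, the gripper is clear above the tray, and I handed the job in at about 23 s of the 64 s.

**Fit:** In the last wrist picture, the bar outlines drawn at their seats match both bars to about 1–1.5 mm. That is inside the 4 mm limit. The tops look flush with the frame in both the wrist and side views, with no shadow steps.

**Height:** As each bar was pressed down, the push-back rose to 34 N for the rail and 23 N for the crossbar, at about the tool height expected for the tray floor. My tool-based estimate put the crossbar's underside about 2 mm above the floor. Its pick-up height on the bench put it on the floor. I did not measure either bar's final height directly.

**Disagreements:** The top camera placed the tray about 2 mm farther out in x than the wrist camera. I used the wrist camera for the bars and the tray alike so its errors would cancel. One tray fit was 4 mm off because the arm was still moving, so I took it again at rest.

**Other things on the bench:** I did not move anything else on purpose. The hammer and bowl look undisturbed in the last views; I did not re-measure the jar or the sanding block.

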